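Set the dough roller and lock its sheet rest

ROBOT

A 6-joint arm with a two-finger parallel gripper is mounted at the origin on the work surface. World frame = base frame: x ahead of the robot, y to its left, z up, the work surface at z = 0. Lengths are in m, angles in rad, forces in N, time in s.
With the tool pointing down it reaches from about 0.35 to 0.85 m from the base axis. Payload 8.1 kg.
Tool frame: the origin (TCP) lies midway between the tips of the shut fingers; the grasp point (between the pads) lies 19 mm behind it (robot.grip_point_offset is the distance from the TCP to the grasp point, in m); z points along the fingers, y is the line along which they close (so a half turn about z gives the same grasp; the last joint's range is limited). The gripper opens to 93 mm and grips with 3 to 60 N. Pads are 15 mm wide; open, the fingers measure 128 mm over their backs; the gripper's body (75 mm by 188 mm) begins 65 mm behind the grasp point.
Start: joints at [1.094, 0.13, 1.488, -0, 1.523, -0.085], TCP at [0.229, 0.555, 0.219] pointing down, gripper open.
Joint ranges: [-2.96, 2.96], [-0.89, 2.26], [0.02, 2.5], [-1.34, 4.48], [0, 2.73], [-2.66, 2.66]. Speed limits (rad/s): [2.39, 2.39, 2.79, 3.14, 3.14, 3.14].

INTERFACE

Orientations are given as a rotation vector (axis times angle).
In Python, from plant import robot, read_camera, job gives the robot as it stands.
- The arm moves only by the shell command python3 -m inch 'ROWS' [FORCE]. ROWS is JSON, one flat list of numbers, 5 for each row, row after row: the shift along the world's x, y, z in mm, then the turn about the world's z in degrees, then the opening in per cent of the stroke, from 0 (shut) to 100 (fully open). In form: [dx, dy, dz, yaw, hand, dx, dy, dz, yaw, hand, ...]. A call has 1 to 10 rows; each row is the pose to reach, as a shift and turn from the pose commanded when the call began; what a row does not reach only later rows make up. A row lasts 1/12 s, in which the tool goes at most 41.7 mm and 7.16 degrees, less where a joint would pass 70% of its speed; a pose out of reach is approached as far as the arm can. A call with a gripper value outside its range is refused whole. The fingers move at their own pace and stop on an object; FORCE is the grip in N (left out, the last holds). Time passes only in rows, so rows that repeat a pose let the fingers close. It gives the time, the measured TCP pose, the force, the opening and the grip force at its end, in the units of the state.
- robot.read_state(): the state, without advancing time (a new reading comes with each control period).
- read_camera(name): name is "scene" or "top" or "wrist"; returns a dict with "image" (420x560x3 uint8, blue, green, red), "K" (3x3 intrinsics, pixels), "extrinsics" (4x4, takes a point from world to camera coordinates); the wrist camera has in their place "mount" (4x4, takes a point from camera to tool coordinates, whose origin is the TCP and whose axes are the flange's). Camera axes: x right, y down, z forward; pixel columns grow to the right and rows downward; lengths in m; the calibration is good to about 2 mm. The wrist camera is an equidistant fisheye: a pixel r from the principal point sees the ray r / f radians off the axis. A picture is of the moment at which its call begins: read the wrist's pose just before it. There is no depth.
- job.close_job(): hands the job in; it is judged then, once.
The state is a dict: "t": time; "q": joint angles; "dq": joint speeds; "joint_torque": joint torques, N m; "tool_pos": TCP position; "orientation": TCP orientation; "force": force on the tool from outside, world axes, zero at the start; "wrist_torque": the same for the moment, N m; "opening": finger opening in m; "gripper_force": force on a finger pad.
Only numpy, scipy, OpenCV 4.12 (cv2) and the standard library are available. Lean on these libraries where they do the work, as an engineer would, in place of code of your own. Each camera call takes 0.05 s, during which the arm holds its last target. There are 200 camera calls.

TASK

Set up the dough roller for dumpling skins: turn the ribbed thickness sleeve on top to number 3 (the three dots), then draw the sprung sheet-rest leg out until its white index stands at the red mark and, holding it there, swing the orange cam lever fully shut against the leg. The lever must not be shut before the leg is at the mark. Finish while still holding: leg at the mark, leg and lever gripped together and not let go; leave the pot lid, bowl, dumpling press and jar where they are.

Things in the scene. Friction and masses are not known exactly. Their poses are not given: they have to be found in the camera images.
- roller: white and steel dough roller, 210 (x) x 150 (y) x 120 mm high, fixed to the table. Origin: centre of its base on the table, z up. The leg runs out to -y of this frame, in its plane x = 0, over a steel rail 36 mm wide, top 10 mm above the table; the body's face there is at y = -75 mm. A yellow scale strip (x 76 to 100 mm, 6 mm high) lies on the +x side of the leg.
- sleeve (a joint): angle of the thickness sleeve, rad, growing counter-clockwise seen from above. Sprung click stops: number 1 at 0, 2 at 0.5, 3 at 1.0, 4 at 1.5 (1 to 4 white dots on the black plate; a red pointer on the sleeve shows the number). Let go, it snaps to the nearest stop; passing to the next takes under 0.15 N m. Starts at 1 or 2. End stops just beyond 1 and 4.
- sleeve_grip (a point): point on the vertical axis of the thickness sleeve, 14 mm below its top. The sleeve is a grey ribbed cylinder 40 mm in diameter, 34 mm high, on a black plate of 72 mm diameter; its top is 158 mm and the plate's 124 mm above the table, on the roller's cheek at roller x = -70 mm, y = 0.
- leg: aluminium sliding leg, T-shaped from above, axes as the roller. Origin: on the table under the crossbar's centre. Crossbar at the outer end: 126 (x) x 8 (y) mm, 16 to 60 mm high, with a black 12 mm rod along its top to 66 mm; its inner face (+y; rod reaches y + 6 mm) can be pushed outward by fingers either side of the stem. Stem: 18 mm wide, 16 to 60 mm high, runs 115 mm back to +y.
- leg_index (a point): the leg's index: centre of the crossbar, 38 mm above the table; seen as a thin white pointer arm from the crossbar's +x end (to x = 93 mm) down to the scale strip. It starts fully in (roller y = -169 mm) and can be drawn out 90 mm to -y. A spring always draws it back in with 3 to 5 N, also when the lever is shut, so it must be held.
- mark_line (a point): the length mark, on the leg's centre line 38 mm above the table, axes as the roller: the leg is at length when leg_index has the same roller-frame y. Seen as a red line and clip on the yellow strip, 30 to 70 mm beyond the index at the start, different each time. It is clamped fast (30 N); leave it as set.
- lever: orange lever, 38 x 6 mm, 22 to 54 mm above the table, on the -x side of the stem. Origin on its upright hinge axis at leg x = -12, y = +49 mm, table height; y axis from tip to hinge. Shut, its outer face is at leg x = -15 mm; with the stem (its +x face at +9 mm) the pair is 24 mm thick. Open at 0.45 the tip reaches x = -32 mm.
- lever_tip (a point): free end of the orange lever (crossbar end), mid-thickness, 38 mm above the table; shut, it is 7 mm from the crossbar's inner face. The lever is shut when parallel to the stem and flat on it, fully open at 0.5 rad; starts 0.33 to 0.45 open. Stiff (0.08 N m, about 3 N near the tip), it stays where it is left and rides with the leg.
- pot_lid: aluminium pot lid with knob, 196 mm across, 56 mm high, origin under its centre. Leave alone.
- bowl: blue ceramic bowl, 130 mm across, 60 mm high, origin under its centre. Leave alone.
- dumpling_press: green and white plastic dumpling press, disc 90 mm with two 50 mm handle tabs, 19 mm high, origin under the disc. Leave alone.
- jar: squat glass jar with a steel screw-top, 80 mm across, 85 mm high, origin under its centre. Leave alone.

How it is judged:
On the way, in this order (a step that is already met when the one before it is completed fails the run):
1. the sleeve is at number 3 and let go (value of joint sleeve between 0.85 and 1.15 rad and contact force between the fingers and roller below 0.5 N), for 0.2 s.
2. the leg is drawn out to the mark with the lever still open (y of leg_index in the frame of mark_line between -0.004 and 0.004 m and angle between the y axis of lever and the y axis of leg, either way round above 0.2 rad), for 0.1 s.
3. the lever is shut with the leg held at the mark (y of leg_index in the frame of mark_line between -0.004 and 0.004 m and angle between the y axis of lever and the y axis of leg, either way round below 0.07 rad and contact force between the fingers and leg_c0 above 4 N and contact force between the fingers and lever above 4 N), for 0.2 s.
At the end, for the whole second after the job is handed in: Through the last second: sleeve in stop 3 (1.0 +- 0.15 rad), leg index within 4 mm of the mark and still, lever shut (under 0.07 rad), and the fingers press on both the stem of the leg and the lever with more than 4 N each (all of step 3 and value of joint sleeve between 0.85 and 1.15 rad and linear speed of leg below 0.01 m/s); the arm keeps its last pose, push and grip.
It fails at once if the lever is shut (under 0.15 rad) while the leg is more than 6 mm off the mark (angle between the y axis of lever and the y axis of leg, either way round below 0.15 rad and not (y of leg_index in the frame of mark_line between -0.006 and 0.006 m)).
It fails at once if the pot lid, bowl, dumpling press or jar is moved more than 20 mm, or the red mark more than 5 mm (distance of any of pot_lid, bowl, dumpling_press, jar from where it was at the start of the episode above 0.02 m or distance of mark_line from where it was at the start of the episode above 0.005 m).
It also fails if it takes over 42 s, if anything falls off the work surface, if the arm or the gripper's body presses on something with over 40 N, if the wrist force passes 120 N, or if a joint passes its speed limit or range.

## Working session

There is one attempt and no reset: what is moved stays moved. The work goes in short steps, Python scripts to look and compute and a shell command to move; the robot and the scene stay as the last step left them, time stands still between calls to the robot, and variables do not carry over. Pictures are saved under pics/ and viewed, at most 10 in all, crops included, and the job is handed in when it is done.

```bash
mkdir -p pics; ls
cat > h.py <<'E'
import numpy as np, cv2
from plant import robot, read_camera, job
def shot(n,f=None):
    s=robot.read_state(); c=read_camera(n)
    if f: cv2.imwrite('pics/'+f,c['image'])
    c['state']=s; return c
def cast(c,u,v,z):
    "pixel -> point on plane height z (fixed cams)"
    E=c['extrinsics'];R,t=E[:3,:3],E[:3,3];o=-R.T@t
    d=R.T@np.linalg.solve(c['K'],[u,v,1.]); return o+d*(z-o[2])/d[2]
def castw(c,u,v,z):
    K,M=c['K'],np.array(c['mount']);a=np.array([(u-K[0,2])/K[0,0],(v-K[1,2])/K[1,1]]);r=np.linalg.norm(a)
    d=np.r_[a/max(r,1e-9)*np.sin(r),np.cos(r)]
    R=cv2.Rodrigues(np.array(c['state']['orientation'],float))[0]
    o=R@M[:3,3]+c['state']['tool_pos'];d=R@M[:3,:3]@d; return o+d*(z-o[2])/d[2]
E
python3 - <<'E'
from h import *
t=shot('top','top.png');s=shot('scene','scene.png')
cv2.imwrite('pics/both.png',cv2.resize(np.hstack([t['image'],s['image']]),(800,300)))
print(t['extrinsics'],t['K'],t['state'])
E
```

```text
pics
[[ 0.02878955 -0.9992939   0.02414236 -0.00940166]
 [-0.9801298  -0.032963   -0.19559911  0.51264662]
 [ 0.1962568  -0.01803144 -0.98038673  1.56788363]
 [ 0.          0.          0.          1.        ]] [[545.37087507   0.         275.07269275]
 [  0.         545.37087507 207.19979144]
 [  0.           0.           1.        ]] {'t': 0.0, 'q': array([ 1.09358526e+00,  1.31147027e-01,  1.48929062e+00,  5.56290630e-06,
        1.52299877e+00, -8.53907398e-02]), 'dq': array([-0.00060856,  0.0003587 ,  0.00093537,  0.00011872,  0.0011763 ,
        0.00090493]), 'joint_torque': array([ 1.20232322e-03, -5.59852123e+01, -4.91753054e+01,  7.71704572e-02,
        3.57221067e-02, -1.59681927e-04]), 'tool_pos': array([0.2288297 , 0.55402741, 0.21758967]), 'orientation': array([-6.11439943e-01, -3.08098825e+00,  2.77947222e-03]), 'force': array([-0.0685277 , -0.73266093,  0.08791024]), 'wrist_torque': array([ 0.04739359, -0.01201   , -0.02767771]), 'gripper_force': 0.0, 'opening': 0.09279389047965225}
```

View pics/top.png

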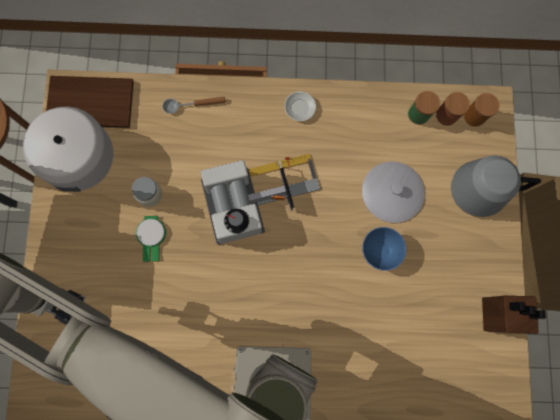

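View pics/scene.png

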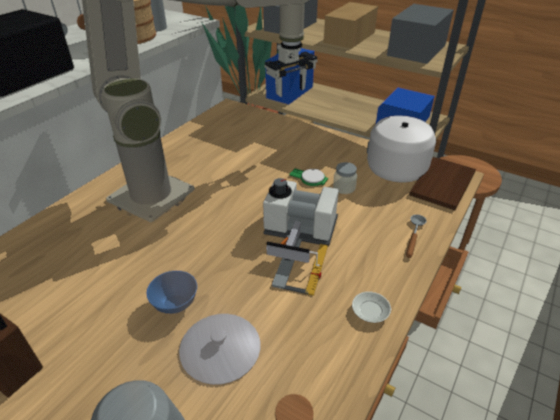

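Run:
```python
from h import *
t=cv2.imread('pics/top.png');c=t[140:255,190:335]
cv2.imwrite('pics/c1.png',cv2.resize(c,None,fx=5,fy=5,interpolation=cv2.INTER_CUBIC))
c=shot('top')
h=cv2.cvtColor(t,cv2.COLOR_BGR2HSV)
roi=np.zeros(t.shape[:2],np.uint8);roi[140:255,190:335]=1
m=cv2.inRange(h,(18,170,120),(32,255,255))*roi
p=cv2.findNonZero(m); r=cv2.minAreaRect(p);print('yellow',r,len(p))
b=cv2.boxPoints(r);W=np.array([cast(c,*q,.006)[:2] for q in b]);print(W)
```

```text
yellow ((279.7647399902344, 164.558837890625), (6.305926322937012, 60.876441955566406), 75.96376037597656) 318
[[ 0.63972599  0.08836924]
 [ 0.69379543 -0.09362931]
 [ 0.67418214 -0.09872353]
 [ 0.6203912   0.08291756]]
```

View pics/c1.png

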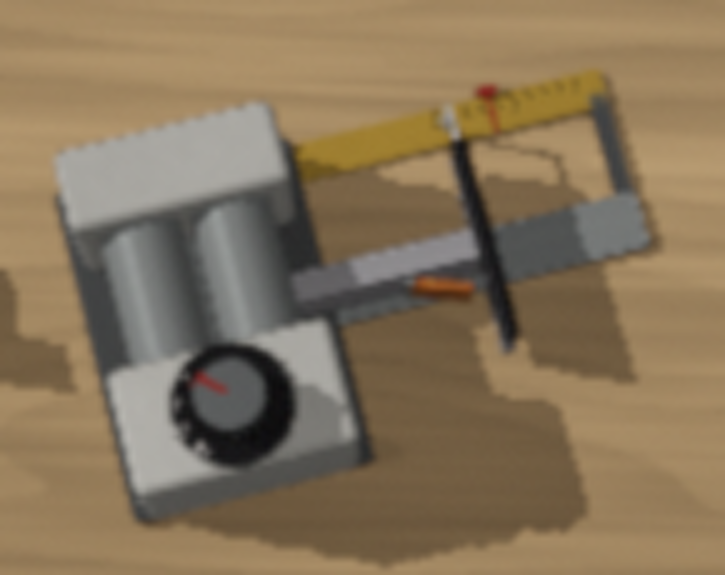

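Run:
```python
from h import *
c=shot('top')
S=cast(c,235.6,218.6,.158);P=cast(c,236.2,220.8,.124)
print('sleeve',S,P)
tip=cast(c,190+195/5,140+375/5,.158)
I=cast(c,280.4,163.2,.008);M=cast(c,288.5,162.5,.008);X=cast(c,190+457/5,140+143/5,.066);Y=cast(c,190+510/5,140+343/5,.066)
print('idx',I,'mark',M,'bar ends',X,Y,np.linalg.norm(X-Y))
for yaw in (.27,.288):
  R=np.array([[np.cos(yaw),-np.sin(yaw)],[np.sin(yaw),np.cos(yaw)]])
  O=S[:2]-R@[-.07,0]
  print(yaw,'O',O)
  for n,q in dict(idx=I,mark=M,X=X,Y=Y,ptr=tip).items(): print(n,R.T@(q[:2]-O))
v=(X-Y)[:2];print('yaw from bar',np.arctan2(v[1],v[0]))
```

```text
sleeve [0.45560287 0.11619993 0.158     ] [0.45536978 0.1160945  0.124     ]
idx [ 0.66076625 -0.00669684  0.008     ] mark [ 0.66391108 -0.0317483   0.008     ] bar ends [ 0.62761133 -0.00861617  0.066     ] [ 0.50711437 -0.04300804  0.066     ] 0.12530888763725
0.27 O [0.52306684 0.13487114]
idx [ 0.09495006 -0.17316785]
mark [ 0.09129894 -0.19815055]
X [ 0.06248437 -0.16617419]
Y [-0.06282049 -0.16717975]
ptr [-0.0559318   0.01537494]
0.288 O [0.52271984 0.1360824 ]
idx [ 0.09180648 -0.17610874]
mark [ 0.0877063  -0.20102167]
X [ 0.05947193 -0.16853186]
Y [-0.06583072 -0.1672819 ]
ptr [-0.05565734  0.01511923]
yaw from bar 0.27802476156906736
```

```bash
python3 -m inch '[100,-200,40,-26,100,226,-438,40,-52,100,226,-438,40,-52,100,226,-438,40,-52,100,226,-438,40,-52,100,226,-438,40,-52,100,226,-438,40,-52,100,226,-438,40,-52,100,226,-438,40,-52,100,226,-438,40,-52,100]'
python3 -m inch '[0,0,0,0,100]'
```

```text
t: 1.03
tool_pos: [0.4197, 0.1838, 0.2533]
orientation: [1.9, 2.501, 0.001]
force: [0.5, 0.3, 0.2]
opening: 0.0929
gripper_force: 0.0
t: 1.12
tool_pos: [0.4222, 0.1796, 0.2536]
orientation: [1.907, 2.492, -0.001]
force: [-0.9, 0.1, -0.6]
opening: 0.0928
gripper_force: 0.0
```

```bash
python3 -m inch '[17,-32,0,0,100,33,-64,0,0.5,100,33,-64,0,0.5,100,33,-64,0,0.5,100,33,-64,0,0.5,100]'
python3 - <<'E'
from h import *
c=shot('wrist','w1.png');print(c['state']['tool_pos'],c['K'],c['mount'])
for n in ('S',.158),('P',.124):pass
E
```

```text
t: 1.53
tool_pos: [0.452, 0.1221, 0.2528]
orientation: [-1.89, -2.508, 0.0]
force: [-0.4, 0.6, 0.2]
opening: 0.0929
gripper_force: 0.0
[0.45201551 0.12213663 0.25276587] [[325.1922621    0.         274.1440174 ]
 [  0.         325.1922621  215.54406822]
 [  0.           0.           1.        ]] [[ 9.62658702e-05 -9.59740202e-01 -2.80889185e-01  7.76898161e-02]
 [ 9.99999931e-01 -8.47354072e-06  3.71670632e-04  3.72310995e-04]
 [-3.59087374e-04 -2.80889202e-01  9.59740135e-01 -1.66049847e-01]
 [ 0.00000000e+00  0.00000000e+00  0.00000000e+00  1.00000000e+00]]
```

View pics/w1.png

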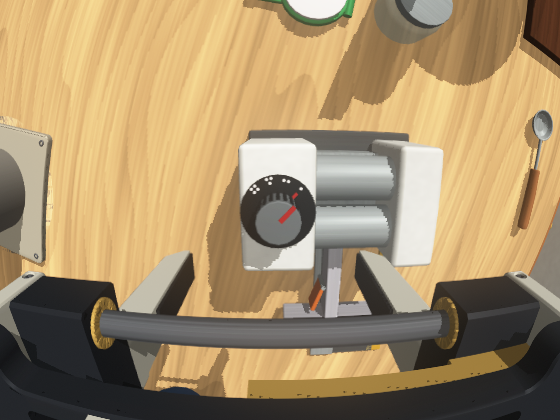

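Run:
```python
from h import *
c=shot('wrist')
print('top',castw(c,279,222,.158),'plate',castw(c,278,211,.124),'edges',castw(c,255,222,.158),castw(c,302,222,.158))
print('ptr',castw(c,295.5,207,.158))
yaw=.277;R=np.array([[np.cos(yaw),-np.sin(yaw)],[np.sin(yaw),np.cos(yaw)]])
for d in [(304,190),(286,181),(268,180),(252,188)]:
  p=R.T@(castw(c,*d,.124)-castw(c,278,211,.124))[:2];print(np.degrees(np.arctan2(p[1],p[0])))
p=R.T@(castw(c,296,196,.125)-castw(c,278,211,.124))[:2];print('ptr',np.degrees(np.arctan2(p[1],p[0])))
```

```text
top [0.45741058 0.11971824 0.158     ] plate [0.45692311 0.11976676 0.124     ] edges [0.4380003  0.11411583 0.158     ] [0.4760552  0.12507942 0.158     ]
ptr [0.46692268 0.13604563 0.158     ]
40.262839044799705
75.9574739724883
107.62133681814232
137.71407072076886
ptr 41.7069447403367
```

```bash
python3 -m inch '[5,-4,-30,0,100,5,-4,-60,0,100,5,-4,-90,0,100,5,-4,-115,0,100,5,-4,-122,0,100,5,-4,-122,0,70,5,-4,-122,0,42,5,-4,-122,0,35,5,-4,-122,0,35,5,-4,-122,0,35]' 20
python3 -m inch '[0,0,0,0,35,0,0,0,0,35]'
```

```text
t: 2.47
tool_pos: [0.4585, 0.1179, 0.1328]
orientation: [1.888, 2.508, 0.003]
force: [0.1, 0.2, 1.3]
opening: 0.0644
gripper_force: 0.0
t: 2.63
tool_pos: [0.4577, 0.1177, 0.1317]
orientation: [1.889, 2.509, 0.001]
force: [0.8, -0.2, -0.4]
opening: 0.0507
gripper_force: 0.0
```

```bash
python3 -m inch '[0,0,0,0,30,0,0,0,0,30,0,0,0,0,30,0,0,0,0,30]'
python3 -m inch '[0,0,0,6,30,0,0,0,12,30,0,0,0,18,30,0,0,0,24,30,0,0,0,30,30,0,0,0,36,30,0,0,0,42,30,0,0,0,48,30,0,0,0,54,30,0,0,0,59,30]'
python3 -m inch '[0,0,0,0,30,0,0,0,0,30]'
```

```text
t: 2.97
tool_pos: [0.4567, 0.1174, 0.1312]
orientation: [-1.889, -2.509, 0.002]
force: [-4.8, -1.6, 5.5]
opening: 0.0398
gripper_force: 20.0
t: 3.8
tool_pos: [0.4573, 0.118, 0.1312]
orientation: [-0.4, -3.116, -0.001]
force: [-1.3, 2.3, 2.5]
opening: 0.0394
gripper_force: 20.0
t: 3.97
tool_pos: [0.4573, 0.118, 0.1312]
orientation: [-0.413, -3.114, -0.001]
force: [-2.2, 1.8, 2.3]
opening: 0.0397
gripper_force: 20.0
```

```bash
python3 -m inch '[0,0,0,0,60,0,0,0,0,100,0,0,0,0,100,0,0,30,0,100,0,0,60,0,100,0,0,90,-7,100,30,-30,120,-14,100,60,-60,120,-21,100,90,-90,120,-28,100,104,-121,120,-35,100]'
python3 -m inch '[0,0,0,-7,100,0,0,0,-14,100,0,0,0,-21,100,0,0,0,-24,100,0,0,0,-24,100,0,0,0,-24,100]'
python3 - <<'E'
from h import *
c=shot('wrist','w2.png');print(c['state']['tool_pos'])
cv2.imwrite('pics/w2c.png',cv2.resize(c['image'][:, 100:500],None,fx=1.4,fy=1.4,interpolation=cv2.INTER_CUBIC))
E
```

```text
t: 4.8
tool_pos: [0.5627, -0.0023, 0.252]
orientation: [1.333, 2.842, 0.002]
force: [0.9, -0.1, 0.0]
opening: 0.0928
gripper_force: 0.0
t: 5.3
tool_pos: [0.5603, -0.0017, 0.2508]
orientation: [-1.888, -2.511, 0.0]
force: [0.4, 0.4, 0.2]
opening: 0.0929
gripper_force: 0.0
[ 0.56030586 -0.00168123  0.25076203]
```

View pics/w2c.png

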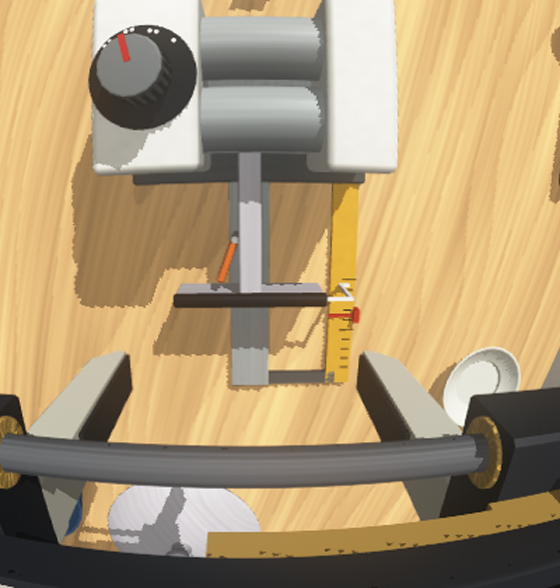

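Run:
```python
from h import *
i=cv2.imread('pics/w2.png')
cv2.imwrite('pics/w2d.png',cv2.resize(i[190:240,310:370],None,fx=10,fy=10,interpolation=cv2.INTER_NEAREST))
```

```text
(no output)
```

View pics/w2d.png

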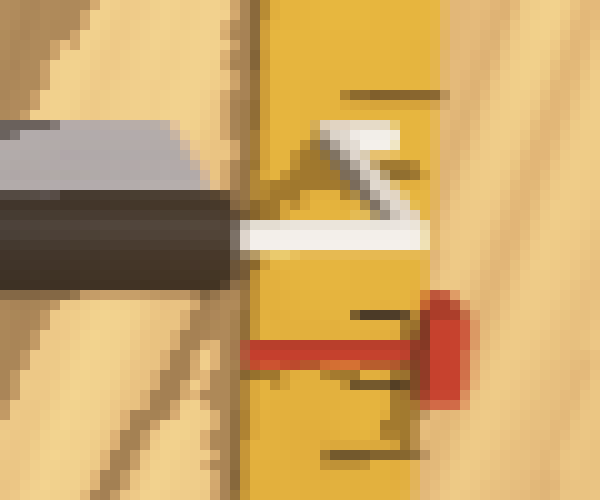

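Run:
```python
from h import *
c=shot('wrist')
yaw=.277;R=np.array([[np.cos(yaw),-np.sin(yaw)],[np.sin(yaw),np.cos(yaw)]]);O=np.array([.5243,.1376])
def f(u,v,z):
  p=castw(c,u,v,z);q=R.T@(p[:2]-O);return np.round(p[:2],4),np.round(q,4)
for n,a in dict(idx=(346,203.5,.009),mark=(342.5,225.3,.007),arm=(343.5,213.5,.05)).items(): print(n,*f(*a))
# crop->full: u=100+x/1.4
g=lambda x,y,z:f(100+x/1.4,y/1.4,z)
print('rod ends',g(174,300,.066),g(326,299,.066),'stem L/R',g(238,230,.06),g(261,230,.06),'levtip',g(220,281,.054),'hinge',g(234,238,.054))
print('sleeve',g(130,65,.158), 'strip',g(332,200,.006),g(356,200,.006),g(326,380,.006))
w=f(100+174/1.4,300/1.4,.066)[0]-f(100+326/1.4,299/1.4,.066)[0];print(np.arctan2(-w[1],-w[0]))
```

```text
idx [0.6585 0.0007] [ 0.0916 -0.1684]
mark [ 0.6646 -0.0296] [ 0.0893 -0.1992]
arm [ 0.6476 -0.0045] [ 0.0798 -0.1704]
rod ends (array([ 0.5131, -0.0397]), array([-0.0593, -0.1675])) (array([ 0.631 , -0.0047]), array([ 0.0637, -0.166 ])) stem L/R (array([0.5474, 0.0281]), array([-0.0077, -0.1116])) (array([0.5648, 0.0332]), array([ 0.0104, -0.1115])) levtip (array([ 0.5449, -0.0172]), array([-0.0225, -0.1545])) hinge (array([0.5462, 0.0202]), array([-0.011 , -0.1189]))
sleeve (array([0.4587, 0.1175]), array([-0.0687, -0.0014])) strip (array([0.6226, 0.0724]), array([ 0.0768, -0.0896])) (array([0.6441, 0.0794]), array([ 0.0993, -0.0888])) (array([ 0.6755, -0.0984]), array([ 0.0809, -0.2683]))
0.28857518251620057
```

```bash
python3 -m inch '[2,2,-35,0.5,100,2,2,-70,0.5,100,2,2,-105,0.5,100,2,2,-140,0.5,100,2,2,-165,0.5,100,2,2,-185,0.5,100,2,2,-205,0.5,100,2,2,-220,0.5,100,2,2,-230,0.5,100,2,2,-230,0.5,100]'
python3 -m inch '[0,0,0,0,100,0,0,0,0,100]'
python3 - <<'E'
from h import *
c=shot('wrist','w3.png');print(c['state']['tool_pos'])
E
```

```text
t: 6.23
tool_pos: [0.5603, 0.0007, 0.0184]
orientation: [-1.875, -2.516, 0.004]
force: [-0.1, 0.4, -0.1]
opening: 0.0929
gripper_force: 0.0
t: 6.4
tool_pos: [0.5633, 0.0004, 0.0223]
orientation: [1.877, 2.517, 0.001]
force: [0.0, 0.1, -0.5]
opening: 0.0931
gripper_force: 0.0
[5.63306344e-01 4.18193132e-04 2.22885436e-02]
```

View pics/w3.png

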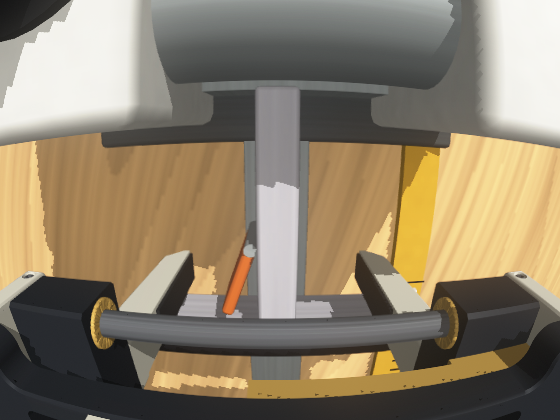

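```bash
python3 -m inch '[1,-4,-3,0,100,2,-7,-3,0,100,2,-7,-3,0,100]'
for i in 1 2 3; do python3 -m inch '[0.6,-1.9,0,0,100,0.6,-1.9,0,0,100]' | egrep 'pos|force: \['; done
```

```text
t: 6.7
tool_pos: [0.5648, -0.0073, 0.0185]
orientation: [1.878, 2.517, 0.0]
force: [1.0, 0.4, -0.6]
opening: 0.0931
gripper_force: 0.0
tool_pos: [0.5651, -0.0088, 0.0182]
force: [0.1, -0.8, 0.4]
tool_pos: [0.5655, -0.0102, 0.018]
force: [-1.8, 2.3, 1.5]
tool_pos: [0.5661, -0.0121, 0.018]
force: [-1.4, 2.0, 1.5]
```

```bash
python3 -m inch '[1.5,-5,0,0,100,3,-10,0,0,100,4.5,-15,0,0,100,6,-20,0,0,100,7,-24,0,0,100,8,-26.5,0,0,100,8,-26.5,0,0,100,8,-26.5,0,0,100]'
python3 - <<'E'
from h import *
c=shot('scene','s2.png');i=c['image']
w=shot('wrist')['image'];t=shot('top')['image']
a=cv2.resize(i[225:305,260:345],(480,450),interpolation=cv2.INTER_CUBIC)
b=cv2.resize(t[140:215,260:325],(310,450),interpolation=cv2.INTER_CUBIC)
cv2.imwrite('pics/s2c.png',np.hstack([a,b])); cv2.imwrite('pics/w4.png',w)
E
```

```text
t: 7.87
tool_pos: [0.5741, -0.039, 0.018]
orientation: [-1.879, -2.518, 0.0]
force: [-0.6, 3.4, 1.2]
opening: 0.0929
gripper_force: 1.6
```

View pics/s2c.png

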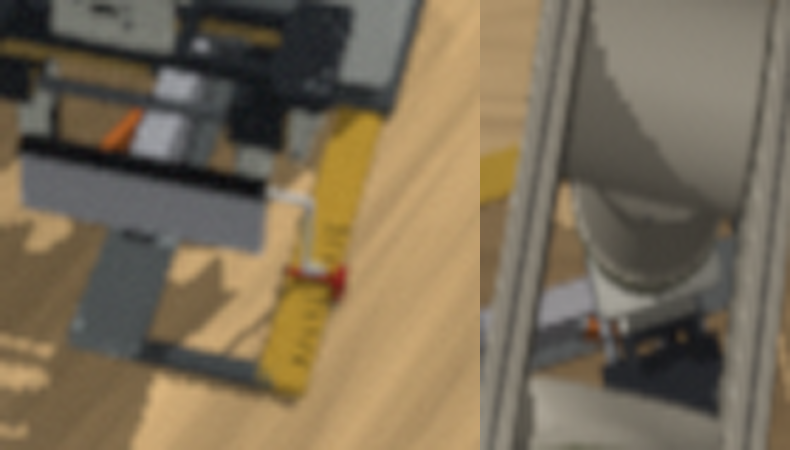

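Run:
```python
from h import *
c=shot('scene');i=c['image']
yaw=.289;R=np.array([[np.cos(yaw),-np.sin(yaw)],[np.sin(yaw),np.cos(yaw)]]);O=np.array([.5243,.1376])
print('mm/px', )
h=cv2.cvtColor(i,cv2.COLOR_BGR2HSV)
y0,x0=262,305
for v in range(265,280): print(v,[tuple(int(k) for k in i[v,u]) for u in range(310,323)])
for u,v in [(316.3,272.6),(312,272.8),(318,274.8),(316.3,274.2)]:
  p=cast(c,u,v,.008);print(u,v,R.T@(p[:2]-O))
```

```text
mm/px
265 [(114, 164, 198), (111, 160, 194), (95, 138, 168), (81, 119, 139), (96, 133, 147), (86, 138, 160), (53, 136, 171), (45, 127, 160), (43, 121, 153), (44, 122, 154), (42, 118, 149), (51, 121, 151), (80, 133, 164)]
266 [(114, 163, 198), (110, 158, 192), (93, 141, 169), (85, 127, 147), (97, 134, 147), (84, 136, 160), (53, 135, 170), (46, 130, 165), (46, 126, 158), (42, 120, 151), (43, 117, 146), (55, 120, 148), (82, 131, 161)]
267 [(112, 161, 194), (104, 153, 185), (90, 141, 171), (85, 129, 150), (98, 133, 146), (81, 136, 162), (53, 137, 172), (47, 132, 166), (44, 125, 158), (46, 124, 157), (46, 129, 161), (65, 132, 166), (87, 137, 166)]
268 [(109, 158, 190), (100, 147, 179), (80, 135, 166), (82, 133, 156), (95, 136, 151), (72, 136, 162), (51, 137, 172), (49, 133, 168), (46, 126, 159), (43, 120, 152), (47, 123, 156), (70, 132, 165), (92, 137, 167)]
269 [(107, 155, 187), (91, 139, 168), (64, 126, 156), (80, 134, 157), (92, 134, 151), (73, 137, 165), (52, 137, 173), (48, 136, 171), (47, 133, 171), (45, 129, 164), (52, 128, 159), (75, 133, 163), (96, 141, 170)]
270 [(106, 151, 183)
[... 1532 characters left out ...]
, (44, 122, 155), (42, 118, 149), (39, 103, 130), (28, 71, 103), (31, 52, 102), (57, 81, 129), (86, 123, 158), (101, 145, 176)]
278 [(48, 126, 157), (48, 134, 169), (48, 135, 171), (44, 128, 163), (43, 123, 156), (42, 117, 148), (37, 106, 135), (36, 93, 119), (40, 77, 101), (52, 76, 109), (75, 106, 141), (94, 135, 168), (106, 149, 182)]
279 [(48, 131, 167), (48, 136, 171), (44, 134, 170), (48, 135, 170), (45, 130, 166), (43, 125, 160), (43, 119, 152), (41, 109, 136), (53, 96, 119), (72, 105, 129), (90, 129, 158), (104, 147, 178), (107, 153, 185)]
316.3 272.6 [ 0.09284365 -0.19530821]
312 272.8 [ 0.08135162 -0.19928774]
318 274.8 [ 0.09915578 -0.20216456]
316.3 274.2 [ 0.09410223 -0.20122933]
```

```bash
python3 -m inch '[0.2,-0.7,0,0,100,0.2,-0.7,0,0,100,0.2,-0.7,0,0,60,0.2,-0.7,0,0,40,0.2,-0.7,0,0,30,0.2,-0.7,0,0,30]' 25
python3 -m inch '[0,0,0,0,30,0,0,0,0,30,0,0,0,0,20,0,0,0,0,20,0,0,0,0,15,0,0,0,0,15,0,0,0,0,15,0,0,0,0,15]' 25
```

```text
t: 8.57
tool_pos: [0.5742, -0.0393, 0.0179]
orientation: [-1.878, -2.518, 0.0]
force: [-0.9, 3.8, 0.7]
opening: 0.071
gripper_force: 2.0
t: 9.23
tool_pos: [0.5736, -0.0396, 0.0176]
orientation: [-1.878, -2.517, 0.002]
force: [-5.1, 2.6, 0.9]
opening: 0.0233
gripper_force: 28.7
```

```bash
python3 -m inch '[0,0,0,0,15,0,0,0,0,15,0,0,0,0,15,0,0,0,0,15]' 25
python3 - <<'E'
from h import *
i=shot('scene')['image'];w=shot('wrist')['image']
a=cv2.resize(i[235:300,285:335],(400,520),interpolation=cv2.INTER_CUBIC)
b=cv2.resize(w[130:390,200:400],(400,520),interpolation=cv2.INTER_CUBIC)
cv2.imwrite('pics/s3.png',np.hstack([a,b]))
E
```

```text
t: 9.57
tool_pos: [0.5736, -0.0396, 0.0177]
orientation: [-1.878, -2.517, 0.002]
force: [-5.8, 2.5, 1.3]
opening: 0.0233
gripper_force: 28.7
```

View pics/s3.png

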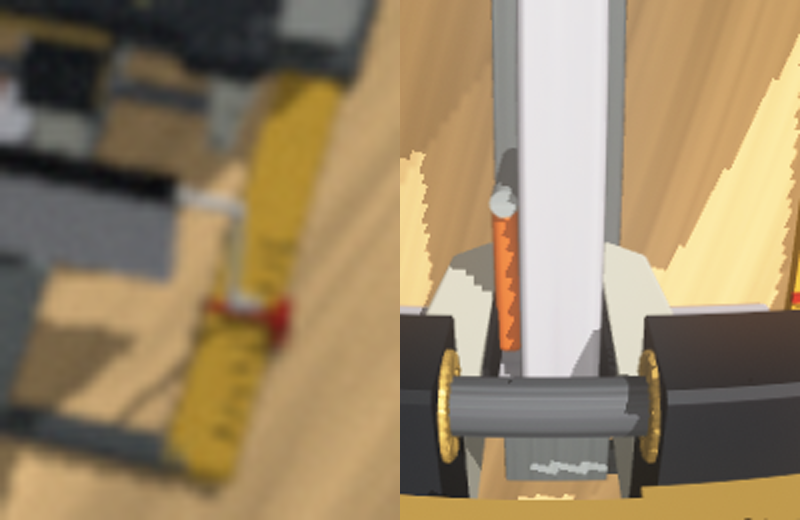

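Run:
```python
from h import *
w=shot('wrist')['image']
cv2.imwrite('pics/w5.png',cv2.resize(w[255:305,370:440],None,fx=10,fy=10,interpolation=cv2.INTER_NEAREST))
```

```text
(no output)
```

View pics/w5.png

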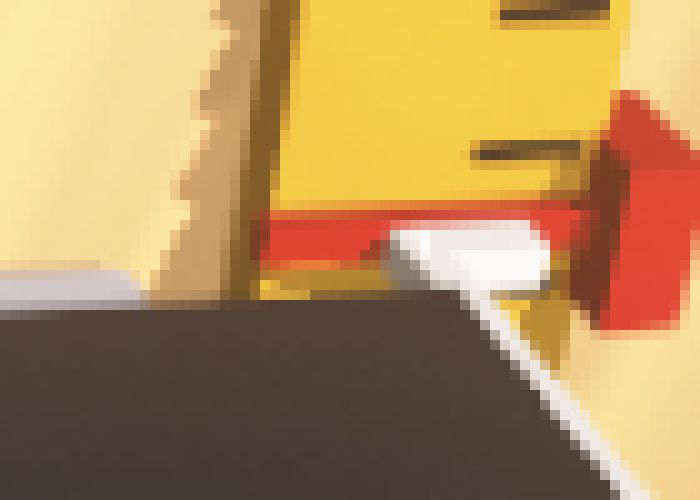

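Run:
```python
from h import *
c=shot('wrist')
yaw=.289;R=np.array([[np.cos(yaw),-np.sin(yaw)],[np.sin(yaw),np.cos(yaw)]]);O=np.array([.5243,.1376])
f=lambda x,y,z:np.round(R.T@(castw(c,370+x/10,255+y/10,z)[:2]-O)*1e3,1)
print('mark lo/hi',f(340,210,.007),f(320,265,.007),f(560,206,.007))
for z in(.007,.009,.011):print(z,'pad far/near',f(470,222,z),f(470,288,z))
```

```text
mark lo/hi [  80.6 -198.3] [  79.8 -202.3] [  97. -199.]
0.007 pad far/near [  90.3 -199.8] [  91.3 -204.7]
0.009 pad far/near [  89.3 -198.7] [  90.2 -203.6]
0.011 pad far/near [  88.2 -197.6] [  89.2 -202.5]
```

```bash
python3 -c "
from plant import job
print(job.close_job())"
```

```text
the job is handed in; nothing more can be done
None
```

I handed the job in with the sleeve at number 3, the leg within about 1.5 mm of the red mark, and the lever shut, with leg and lever gripped together at about 28 N; no verdict came back.

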